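# Clear the dispatcher's desk into its trays at the end of the shift

### The job

Clear the desk for the next shift: fold the hinged rule closed and lay it in the long narrow tray, lay the two-way radio face up in the wide open tray, and stand the two stamps upright in the two-bay tray, one in each bay (either one in either). Everything lies flat on its tray's floor, let go and at rest; leave the mug and the stapler where they are.

Things in the scene. Friction and masses are not known exactly. Their poses are not given: they have to be found in the camera images.
- rule: Loose wooden two-leg rule, brass hinge and tips, lying open in a V; 110 g. Legs 14 wide, 20 mm high; closed 133 x 28 x 20. Origin: underside, on the seam, about mid-length. Fixed leg: on the -y side of the seam, x -54 to +62 mm (tip). Hinge: vertical at x = -60, y = 0, knuckle radius 10 mm. Second leg: +y side. Squeezing both legs together midway folds it, ready to lift
- rule_leg (a joint): Opening angle of the rule's second leg about the hinge, rad: 0 closed (legs touching, a hard stop), growing as the +y leg swings away from the fixed leg; 0.28 to 0.45 at the start. Light friction (about 0.012 N m) keeps it where it is left
- radio: Black two-way radio lying face up (screen, keys, speaker slots on top), loose, 180 to 290 g. Casing 100 x 54 x 30 (high) mm; stub antenna (12 mm thick) and knob at its +x end; 135 mm long in all. Origin: underside, middle of the overall length; x towards the antenna tip (+67.5 mm). Casing from x = -67.5 to +32.5 mm, its middle at -17.5 mm
- stamp_round: Rubber stamp with a round base 36 mm in diameter, 16 mm high; upright wooden handle on it: stem 16 mm thick, from 40 mm height a round knob 28 mm in diameter (straight sides from 46 to 64 mm), top at 72 mm. Origin: underside centre, z up along the handle. Loose, 50 to 90 g
- stamp_square: Rubber stamp with a square base 36 x 36 mm, 16 mm high; upright wooden handle on it: stem 16 mm thick, from 40 mm height a round knob 28 mm in diameter (straight sides from 46 to 64 mm), top at 72 mm. Origin: underside centre, z up along the handle. Loose, 50 to 90 g
- rule_tray: Long narrow grey tray for the rule, fixed to the desk: outside 168 x 60 mm, rim 8 mm high, walls 4 mm, inside 160 x 52 mm, floor 4 mm above the desk. Origin: underside centre; x along the long side. The rule lies along it, either way round; open it does not fit
- radio_tray: Wide open grey tray for the radio, fixed to the desk, with two small brass contacts in the middle of its floor: outside 166 x 86 mm, rim 14 mm high, walls 4 mm, inside 158 x 78 mm, floor 4 mm above the desk. Origin: underside centre; x along the long side. The radio lies along it, antenna either way
- stamp_tray: Grey stamp tray with one cross wall making two nearly square bays, fixed to the desk: outside 132 x 68 mm, rim and cross wall 20 mm high, walls 4 mm, each bay 60 x 60 mm, floor 4 mm above the desk. Origin: underside centre; x along the long side; bay centres at x = +32 and -32 mm, y = 0
- mug: White mug, 80 mm across, 90 mm high, standing loose at one side; origin underside centre. To be left alone
- stapler: Black stapler 130 x 38 x 48 mm, loose at the other side; origin underside centre, x along its length. To be left alone

How it is judged (in metres and radians):
At the end, for the whole second after the job is handed in: Rule closed (<0.08 rad) and radio face up, each flat on its own tray's floor, within about 15 mm (rule lengthwise 19) of its centre and 0.25 rad of its length; the stamps upright (<0.1 rad) on the two-bay tray's floor, one per bay, within about 15 mm of the bay centre; all released and at rest (x of rule in the frame of rule_tray between -0.019 and 0.019 m and y of rule in the frame of rule_tray between -0.015 and 0.015 m and z of rule in the frame of rule_tray below 0.008 m and angle between each of rule, radio, stamp_round, stamp_square's own z axis and vertical below 0.1 rad and linear speed of each of rule, radio, stamp_round, stamp_square below 0.01 m/s and angular speed of each of rule, radio, stamp_round, stamp_square below 0.1 rad/s and angle between the x axis of rule and the x axis of rule_tray, either way round below 0.25 rad and value of joint rule_leg below 0.08 rad and x of radio in the frame of radio_tray between -0.016 and 0.016 m and y of radio in the frame of radio_tray between -0.016 and 0.016 m and z of radio in the frame of radio_tray below 0.008 m and angle between the x axis of radio and the x axis of radio_tray, either way round below 0.25 rad and x of stamp_round in the frame of stamp_tray between -0.049 and 0.049 m and y of stamp_round in the frame of stamp_tray between -0.016 and 0.016 m and z of each of stamp_round, stamp_square in the frame of stamp_tray below 0.008 m and (x of stamp_round in the frame of stamp_tray above 0.017 m or x of stamp_round in the frame of stamp_tray below -0.017 m) and x of stamp_square in the frame of stamp_tray between -0.049 and 0.049 m and y of stamp_square in the frame of stamp_tray between -0.016 and 0.016 m and (x of stamp_square in the frame of stamp_tray above 0.017 m or x of stamp_square in the frame of stamp_tray below -0.017 m) and horizontal distance between stamp_round and stamp_square above 0.034 m); the robot touches nothing.
It fails at once if the mug is shoved by more than 25 mm (distance of mug from where it was at the start of the episode above 0.025 m).
It fails at once if the stapler is shoved by more than 25 mm (distance of stapler from where it was at the start of the episode above 0.025 m).
It also fails if it takes over 90 s, if anything falls off the work surface, if the arm or the gripper's body presses on something with over 40 N, if the wrist force passes 120 N, or if a joint passes its speed limit or range.

### The arm

A 7-joint arm with a two-finger parallel gripper is mounted at the origin on the work surface. World frame = base frame: x ahead of the robot, y to its left, z up, the work surface at z = 0. Lengths are in mm, angles in rad, forces in N, time in s.
With the tool pointing down it reaches from about 375 to 925 mm from the base axis. Payload 3.1 kg.
Tool frame: the origin (TCP) lies on the centre line of the jaws, within the pads' length; the fingertips stand 19 mm ahead of it and the grasp point (between the pads) is the TCP; z points along the fingers, y is the line along which they close (so a half turn about z gives the same grasp; the last joint's range is limited). The gripper opens to 85 mm and grips with 20 to 120 N. Pads are 22 mm wide; open, the fingers measure 114 mm over their backs; the gripper's body (76 mm by 85 mm) begins 54 mm behind the grasp point. The pads swing forward as they close: fully open they stand 13 mm farther back than shut.
Start: joints at [-1.37, 0.383, 0.044, 1.598, -0.018, 1.161, -0.05], TCP at [191.321, 621.208, 250.269] pointing down, gripper open.
Joint ranges: [-2.61, 2.61], [-0.41, 2.15], [-1.48, 1.57], [0, 2.5], [-1.57, 4.71], [0.05, 1.97], [-2.85, 2.85]. Speed limits (rad/s): [2.79, 2.79, 3.14, 3.14, 3.14, 3.14, 3.14].

### API

Orientations are given as a unit quaternion [x, y, z, w].
In Python, from cell import ctrl, open_jaws, grasp, kinematics, camera, camera_model, job_done, monitor gives the robot as it stands. Calls block until the motion is done:
- ctrl.goto(position, orientation): joint-space move of the TCP to a pose.
- ctrl.move_straight(position, rotation=None, vel=150): straight line of the TCP; rotation=None keeps the orientation; vel is the mean speed in mm/s.
- ctrl.goto_joints(angles): joint-space move.
- open_jaws() and grasp(): open the fingers fully, or close them until they stop; the grip force is fixed at half the most.
- ctrl.wait(seconds).
- kinematics.solve_ik(position, orientation): joint angles nearest the present ones, or None.
- camera(name): name is "scene" or "top" or "wrist"; returns the picture (384x512x3 uint8, red, green, blue); there is no depth.
- camera_model(name): a dict with "camera_matrix" (3x3 intrinsics, pixels), "R" (3x3) and "t" (3): a world point X has camera coordinates R X + t. Camera axes: x right, y down, z forward; pixel columns grow to the right and rows downward; lengths in mm; the calibration is good to about 2 mm. A picture is of the moment at which its call begins: read the wrist's pose just before it. camera_model takes no time and is no camera call; for the wrist camera it gives the pose at the moment of the call.
A pose or a line that the arm cannot do raises ctrl.IKError and nothing moves.
- job_done(): hands the job in; it is judged then, once.
Readings, each from a call of its own:
- monitor.get_clock(): time.
- monitor.get_joint_positions(): joint angles.
- monitor.get_qvel(): joint speeds.
- monitor.get_joint_efforts(): joint torques, N m.
- monitor.get_tool_pos(): TCP position.
- monitor.get_orientation(): TCP orientation.
- monitor.get_force(): force on the tool from outside, world axes, zero at the start.
- monitor.get_ft_torque(): the same for the moment, N m.
- monitor.get_finger_gap(): opening from 0.0 (shut) to 1.0 (fully open).
- monitor.get_finger_force(): force on a finger pad.
Only numpy, scipy, OpenCV 4.12 (cv2) and the standard library are available. Lean on these libraries where they do the work, as an engineer would, in place of code of your own. Each camera call takes 0.05 s, during which the arm holds its last target. There are 200 camera calls.

## Working session

There is one attempt and no reset: what is moved stays moved. The work goes in short steps, each a Python script; the robot and the scene stay as the last script left them, time stands still between calls to the robot, and variables do not carry over. Pictures are saved under pics/ and viewed, at most 14 in all, crops included, and the job is handed in when it is done.

```bash
mkdir -p pics; ls; python3 - <<'E'
from cell import *
import cv2
for n in ("top","scene"):
    im=camera(n); cv2.imwrite(f"pics/{n}0.png",im[:,:,::-1]); m=camera_model(n)
    print(n,m)
print(monitor.get_tool_pos(),monitor.get_orientation(),monitor.get_clock())
E
```

```text
pics
top {'camera_matrix': array([[421.31575659,   0.        , 256.17387471],
       [  0.        , 421.31575659, 193.76009731],
       [  0.        ,   0.        ,   1.        ]]), 'R': array([[-0.02441905, -0.99948979, -0.02058817],
       [-0.98369665,  0.02769339, -0.1776907 ],
       [ 0.1781702 ,  0.01591347, -0.983871  ]]), 't': array([   8.56519215,  507.98619253, 1158.16687001])}
scene {'camera_matrix': array([[430.61408276,   0.        , 255.99388035],
       [  0.        , 430.61408276, 182.2944002 ],
       [  0.        ,   0.        ,   1.        ]]), 'R': array([[-0.85960542,  0.51070769, -0.01600515],
       [ 0.36021319,  0.5834876 , -0.72786584],
       [-0.36238788, -0.63144269, -0.68553276]]), 't': array([ 417.81282915, -149.23856087, 1449.91324053])}
[191.09167662 620.43105265 248.98375005] [ 1.48803157e-01  9.88866103e-01 -1.19793192e-03 -1.23063419e-04] 0.1
```

View pics/top0.png

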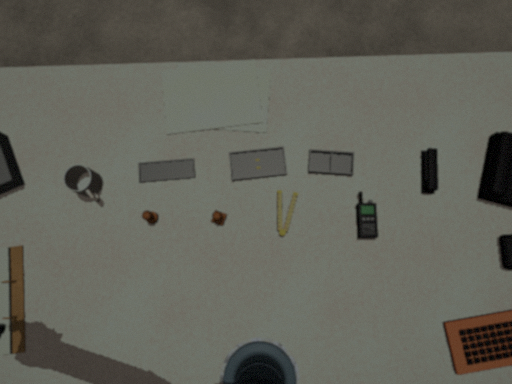

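View pics/scene0.png

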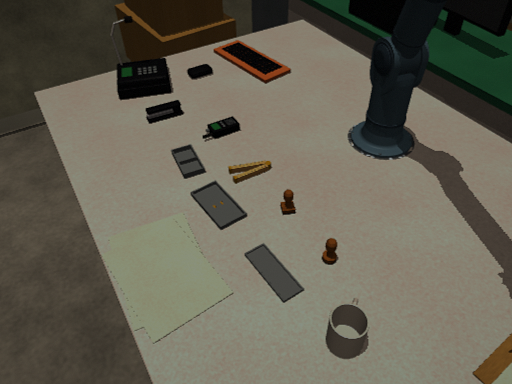

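The top view shows, left to right: mug (83,180), rule tray (168,170), radio tray (258,164), stamp tray (331,162) and stapler (429,171). In front of them are the stamps (150,217) and (219,217), the rule with its hinge at (283,234), and the radio (367,218) with its antenna towards +x.

```bash
cat > h.py <<'E'
from cell import *
import cv2, numpy as np
from scipy.spatial.transform import Rotation as Rot
def cast(m,uv,z):
    """pixels -> world points on plane z"""
    uv=np.atleast_2d(uv).astype(float)
    d=np.c_[uv,np.ones(len(uv))]@np.linalg.inv(m["camera_matrix"]).T@m["R"]
    c=-m["R"].T@m["t"]
    return c+d*((z-c[2])/d[:,2])[:,None]
def blob(mask,seed,r=60):
    """largest contour whose centroid lies within r of seed"""
    cs,_=cv2.findContours(mask.astype(np.uint8),cv2.RETR_EXTERNAL,cv2.CHAIN_APPROX_NONE)
    best=None
    for c in cs:
        if np.linalg.norm(c[:,0].mean(0)-seed)<r and (best is None or cv2.contourArea(c)>cv2.contourArea(best)): best=c
    return best
def rect(pts):
    """min-area rectangle of world xy points: centre, long, short, angle of the long side"""
    (cx,cy),(a,b),_=q=cv2.minAreaRect(pts[:,:2].astype(np.float32))
    p=cv2.boxPoints(q); e=[p[1]-p[0],p[2]-p[1]]; l=max(e,key=np.linalg.norm)
    return np.array([cx,cy]),max(a,b),min(a,b),(np.arctan2(l[1],l[0])+np.pi/2)%np.pi-np.pi/2
def down(a):
    """tool down, closing line (tool y) at angle a to world x, half turn nearest the side of the last joint's middle"""
    y=np.array([np.cos(a),np.sin(a),0]); z=np.array([0,0,-1.]); x=np.cross(y,z)
    return Rot.from_matrix(np.c_[x,y,z]).as_quat()
def snap(n,f):
    m=camera_model(n); im=camera(n); cv2.imwrite(f"pics/{f}.png",im[:,:,::-1]); return im,m
E
python3 - <<'E'
from h import *
im=cv2.imread("pics/top0.png"); m=camera_model("top"); hsv=cv2.cvtColor(im,cv2.COLOR_BGR2HSV)
for n,s in dict(desk=(250,260),desk2=(180,200),rt=(168,172),rad=(240,172),st=(322,168),s1=(150,217),s2=(219,217),rule=(280,210)).items(): print(n,hsv[s[1],s[0]])
g=im.max(2)
for n,s,z in (("ruletray",(168,170),8),("radiotray",(258,164),14),("stamptray",(331,162),20),("radio",(367,218),30),("stapler",(429,171),40),("mug",(83,180),0)):
    c=blob(g<125,s,25)
    print(n,cv2.contourArea(c),rect(cast(m,c[:,0],z)))
for n,s,z in (("s1",(150,217),35),("s2",(219,217),35),("rule",(285,215),20)):
    c=blob(hsv[:,:,1]>90,s,20); print(n,cv2.contourArea(c),rect(cast(m,c[:,0],z)))
w=camera_model("wrist"); R=Rot.from_quat(monitor.get_orientation()).as_matrix(); p=monitor.get_tool_pos()
print("cam in tool",R.T@(-w["R"].T@w["t"]-p), R.T@w["R"].T, w["camera_matrix"])
E
```

```text
desk [ 30  18 113]
desk2 [ 42  22 115]
rt [30 13 78]
rad [30 15 85]
st [30  9 84]
s1 [ 10 181  38]
s2 [ 12 153  65]
rule [ 26  92 108]Traceback (most recent call last):
  File "<stdin>", line 7, in <module>
cv2.error: OpenCV(4.12.0) /io/opencv/modules/imgproc/src/shapedescr.cpp:315: error: (-215:Assertion failed) npoints >= 0 && (depth == CV_32F || depth == CV_32S) in function 'contourArea'
```

```bash
python3 - <<'E'
from h import *
im=cv2.imread("pics/top0.png"); m=camera_model("top"); hsv=cv2.cvtColor(im,cv2.COLOR_BGR2HSV)
g=im.max(2)
for n,s,z in (("ruletray",(168,170),8),("radiotray",(258,164),14),("stamptray",(331,162),20),("radio",(367,218),30),("stapler",(429,171),40),("mug",(83,180),0)):
    c=blob(g<98,s,25)
    if c is not None: print(n,cv2.contourArea(c),*rect(cast(m,c[:,0],z)))
for n,s,z in (("s1",(150,217),35),("s2",(219,217),35),("rule",(285,215),20)):
    c=blob(hsv[:,:,1]>60,s,20)
    if c is not None: print(n,cv2.contourArea(c),*rect(cast(m,c[:,0],z)))
w=camera_model("wrist"); R=Rot.from_quat(monitor.get_orientation()).as_matrix(); p=monitor.get_tool_pos()
print("cam in tool",R.T@(-w["R"].T@w["t"]-p), R.T@w["R"].T, w["camera_matrix"])
E
```

```text
ruletray 1124.5 [594.0748291  262.53210449] 170.9657440185547 65.68196105957031 -1.5110579
radiotray 1589.5 [604.44714355 -10.20696259] 166.36976623535156 93.50274658203125 -1.4816601
stamptray 1093.5 [ 599.74951172 -224.73733521] 135.2377471923828 78.70238494873047 1.4826256
radio 855.5 [ 439.79855347 -315.72491455] 141.5420684814453 64.01119232177734 -0.0019538403
stapler 782.5 [ 562.14758301 -503.03961182] 142.4427490234375 51.32705307006836 -0.0929023
mug 1071.5 [558.0380249  501.11932373] 160.949951171875 91.94157409667969 0.82999384
s1 128.0 [450.70227051 303.43731689] 45.74770736694336 32.95755386352539 1.3791748
s2 130.5 [443.39431763 105.18473816] 37.54393005371094 34.961368560791016 1.2649616
rule 329.0 [455.61785889 -92.37536621] 131.21568298339844 58.22983169555664 -0.033204913
cam in tool [  73.89681033    0.13726835 -123.70806492] [[ 7.25618754e-04 -9.56269601e-01 -2.92485766e-01]
 [ 9.99999665e-01  8.04761310e-04 -1.50264632e-04]
 [ 3.79074728e-04 -2.92485559e-01  9.56269865e-01]] [[313.68286609   0.         253.20014917]
 [  0.         313.68286609 196.88104438]
 [  0.           0.           1.        ]]
```

```bash
cat >> h.py <<'E'
def quat(pos,a):
    """down-pointing orientation at pos, the half turn that keeps the last joint nearest its middle"""
    c=[(abs(q[6]),i) for i,o in enumerate((down(a),down(a+np.pi))) if (q:=kinematics.solve_ik(list(pos),list(o))) is not None]
    return list(down(a+np.pi*min(c)[1]))
E
python3 - <<'E'
from h import *
import pickle
T=[];D={}
for k,y in enumerate((280,50,-110,-270)):
    p=[520,y,200]; ctrl.goto(p,quat(p,np.pi/2)); ctrl.wait(.3)
    im,m=snap("wrist",f"w{k}"); D[k]=m; T.append(cv2.resize(im[:,:,::-1],(400,300)))
    print(monitor.get_joint_positions()[6],monitor.get_clock())
pickle.dump(D,open("w.pkl","wb"))
cv2.imwrite("pics/tile.png",np.vstack([np.hstack(T[:2]),np.hstack(T[2:])]))
E
```

```text
1.0844699448067272 2.1917
-1.1617947315962216 4.4833
-0.9014646574715062 5.5167
-0.6514324823375528 6.55
```

View pics/tile.png

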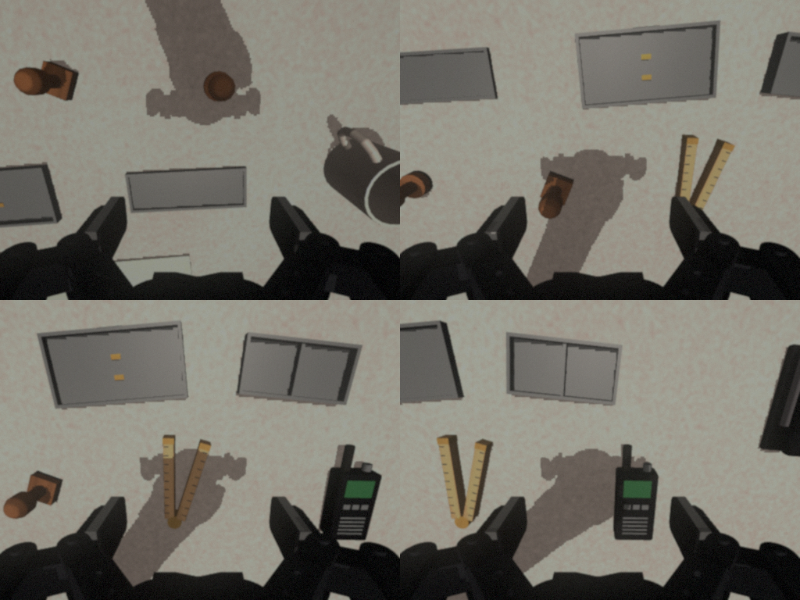

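Wrist views: w0 has the round stamp almost under the camera and the rule tray. w1 and w2 show the square stamp, w2 the radio tray. w3 shows the stamp tray, the rule with its hinge towards the robot, and the radio. The other stamp (y≈105) is the square one.

```bash
cat > meas.py <<'E'
from h import *
import pickle
D=pickle.load(open("w.pkl","rb")); I=[cv2.imread(f"pics/w{k}.png") for k in range(4)]
g=[i.max(2) for i in I]; S=[cv2.cvtColor(i,cv2.COLOR_BGR2HSV) for i in I]
s=1.28
print("desk",np.median(g[0][:150]),"tray px",g[0][int(190*s),int(190*s)],g[2][int(70*s),int(80*s)],g[3][int(70*s),int(140*s)],"rule",S[3][int(175*s),int(42*s)],"radio",g[3][int(230*s),int(235*s)])
R={}
for n,k,c,z in (("rule_tray",0,(186,188),8),("radio_tray",2,(113,65),14),("stamp_tray",3,(165,68),20)):
    b=blob((g[k]<np.median(g[k][:150])*.82)&(S[k][:,:,2]>5),np.array(c)*s,30)
    R[n]=rect(cast(D[k],b[:,0],z)); print(n,*R[n])
b=(g[3]<40).astype(np.uint8); b=cv2.morphologyEx(b,cv2.MORPH_OPEN,np.ones((25,25)),None)
b=blob(b,np.array((235,200))*s,40); R["casing"]=rect(cast(D[3],b[:,0],25)); print("casing",*R["casing"])
b=blob((S[0][:,:,1]>110)&(g[0]>20),np.array((219,86))*s,25); R["round"]=rect(cast(D[0],b[:,0],45)); print("round",*R["round"])
m=((S[3][:,:,1]>75)&(g[3]>60)).astype(np.uint8); b=blob(m,np.array((62,180))*s,50)
f=np.zeros_like(m); cv2.drawContours(f,[b],-1,1,-1)
p=cast(D[3],np.argwhere(f)[:,::-1],20)[:,:2]
print("rule",len(p),*rect(p)); hx=p[:,0].min(); h=p[p[:,0]<hx+20].mean(0)
far=p[p[:,0]>hx+50]; mid=h[1]; 
from scipy.cluster.vq import kmeans2
tip=p[p[:,0]>p[:,0].max()-40]; c,l=kmeans2(tip,2,seed=1,minit="++")
L=[]
for c0 in c:
    d=c0-h; q=p[(p[:,0]>hx+55)]; q=q[np.abs(np.cross(d/np.linalg.norm(d),q-h))<11]
    v=cv2.fitLine(q.astype(np.float32),cv2.DIST_L2,0,.01,.01).ravel(); v*=np.sign(v[0]); L.append((np.arctan2(v[1],v[0]),v)); print("leg",L[-1],len(q))
R["hinge"]=np.array([hx+10,h[1]]); R["axis"]=np.mean([a for a,_ in L]); print("hinge",R["hinge"],"open",abs(L[0][0]-L[1][0]),"axis",R["axis"])
pickle.dump(R,open("R.pkl","wb"))
E
python3 -W ignore meas.py
```

```text
desk 146.0 tray px 106 102 115 rule [ 25  27 159] radio 79
rule_tray [594.32733154 264.92276001] 167.6987762451172 65.13346862792969 -1.5124427
radio_tray [608.85754395  -9.85372162] 167.24745178222656 87.79503631591797 -1.4895138
stamp_tray [ 604.78448486 -226.42422485] 131.09420776367188 69.78992462158203 1.4684492Traceback (most recent call last):
  File "meas.py", line 12, in <module>
    b=blob(b,np.array((235,200))*s,40); R["casing"]=rect(cast(D[3],b[:,0],25)); print("casing",*R["casing"])
                                                                   ~^^^^^
TypeError: 'NoneType' object is not subscriptable
```

```bash
python3 - <<'E'
t=open("meas.py").read()
t=t.replace("b=(g[3]<40).astype(np.uint8); b=","b=((g[3]<55)|((S[3][:,:,0]>45)&(S[3][:,:,0]<90)&(S[3][:,:,1]>100))).astype(np.uint8); b=cv2.morphologyEx(b,cv2.MORPH_CLOSE,np.ones((9,9))); b=")
t=t.replace("np.ones((25,25)),None)","np.ones((25,25)))")
t=t.replace("np.array((235,200))*s,40)","np.array((235,205))*s,40)")
open("meas.py","w").write(t)
E
python3 -W ignore meas.py
```

```text
desk 146.0 tray px 106 102 115 rule [ 25  27 159] radio 79
rule_tray [594.32733154 264.92276001] 167.6987762451172 65.13346862792969 -1.5124427
radio_tray [608.85754395  -9.85372162] 167.24745178222656 87.79503631591797 -1.4895138
stamp_tray [ 604.78448486 -226.42422485] 131.09420776367188 69.78992462158203 1.4684492
casing [ 432.51754761 -318.34286499] 106.47682189941406 55.111106872558594 0.003856659
round [453.91952515 302.99954224] 31.934354782104492 30.112380981445312 0.9019357
rule 3721 [457.73080444 -89.1335144 ] 134.8837432861328 68.05205535888672 -0.13304555
leg (np.float32(-0.016638251), array([ 9.9986160e-01, -1.6637484e-02,  4.8914093e+02, -7.3516815e+01],
      dtype=float32)) 1280
leg (np.float32(-0.3227159), array([ 9.4837761e-01, -3.1714344e-01,  4.8527496e+02, -1.1087352e+02],
      dtype=float32)) 1124
hinge [401.62627325 -77.82306887] open 0.30607766 axis -0.16967708
```

```bash
cat >> h.py <<'E'
def at(xy,z,a):
    p=[float(xy[0]),float(xy[1]),z]; return p,quat(p,a)
def pick(xy,z,a,up=130):
    ctrl.goto(*at(xy,up,a)); p,o=at(xy,z,a)
    ctrl.move_straight(p); grasp(); ctrl.wait(.2)
    print("grip",monitor.get_finger_gap(),monitor.get_finger_force(),monitor.get_tool_pos())
    p[2]=up; ctrl.move_straight(p); ctrl.wait(.2); print("lifted",monitor.get_finger_gap(),monitor.get_force(),monitor.get_clock())
def place(xy,z,a,up=130):
    p,o=at(xy,up,a); ctrl.goto(p,o); p[2]=z+15; ctrl.move_straight(p)
    p[2]=z; ctrl.move_straight(p,vel=40); ctrl.wait(.3); print("placed",monitor.get_force(),monitor.get_tool_pos())
    open_jaws(); ctrl.wait(.2); p[2]=up; ctrl.move_straight(p); print(monitor.get_clock())
E
python3 - <<'E'
from h import *
import pickle
R=pickle.load(open("R.pkl","rb")); a=float(R["axis"]); g=R["hinge"]+60*np.array([np.cos(a),np.sin(a)]); print(g)
pick(g,24,a+np.pi/2)
c=camera("wrist"); cv2.imwrite("pics/rule1.png",c[:,:,::-1])
E
```

```text
[460.76463414 -87.95491331]
grip 0.29826213961227277 60.27134835720062 [461.68356264 -87.77966739  24.87441333]
lifted 0.30343075828971106 [ 1.02988253 -0.7440372  -0.32551016] 10.075
```

View pics/rule1.png

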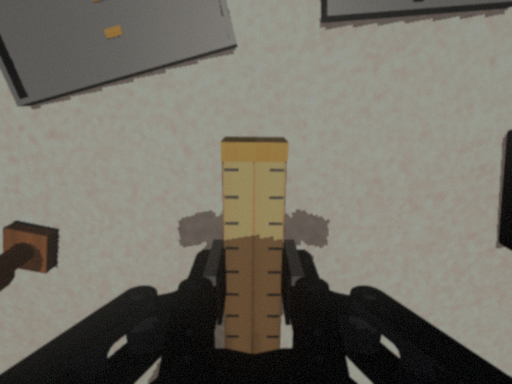

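The rule is closed and held; its tip edge is at about (254,140).

```bash
python3 - <<'E'
from h import *
import pickle
R=pickle.load(open("R.pkl","rb"))
t=cast(camera_model("wrist"),(254,140),126)[0]; p=np.array(monitor.get_tool_pos()); print("tip dist",np.linalg.norm(t[:2]-p[:2]), "expected 62")
xy,_,_,a=R["rule_tray"]
place(xy,29,a+np.pi/2)
# radio: camera above it (tool x along world y)
c=R["casing"][0]
for s in (1,-1):
    o=down(0 if s>0 else np.pi); X=Rot.from_quat(o).as_matrix()[:,0]
    q=np.array([c[0],c[1],200])-70*X; print(X.round(2),kinematics.solve_ik(list(q),list(o)))
E
```

```text
tip dist 60.19768219087555 expected 62
placed [-0.50236931  0.44716821 -0.7315919 ] [594.3317738  265.02317503  29.01502181]
14.7167
[0. 1. 0.] [ 0.04133527  0.37723451  0.75511787  1.84348573 -0.29760899  1.03711737
  0.91495921]
[-0. -1. -0.] [-0.7014492   0.48499302  1.40336367  2.04501964 -0.54892507  1.07798355
 -2.17934664]
```

```bash
python3 - <<'E'
from h import *
import pickle
R=pickle.load(open("R.pkl","rb"))
im,m=snap("wrist","ruleplaced")
pick(R["round"][0],55,-.1,150)
xy,_,_,a=R["stamp_tray"]; d=np.array([np.cos(a),np.sin(a)])
place(xy-32*d,60,a-np.pi/2,150)
c=R["casing"][0]; ctrl.goto([c[0],c[1]-70,180],list(down(0))); ctrl.wait(.3)
im2,m2=snap("wrist","radio1"); pickle.dump(m2,open("r1.pkl","wb")); print(monitor.get_clock())
cv2.imwrite("pics/t2.png",np.hstack([cv2.resize(i[:,:,::-1],(400,300)) for i in (im,im2)]))
E
```

```text
grip 0.30223642710364534 58.86390713858418 [454.05297323 303.42881658  55.65405975]
lifted 0.3025470189334373 [-0.33475549 -0.63775752 -0.31333925] 17.95
placed [-0.09487028 -0.4638367  -0.57050144] [ 601.4544901  -258.18912855   59.93263388]
23.0667
24.2833
```

View pics/t2.png

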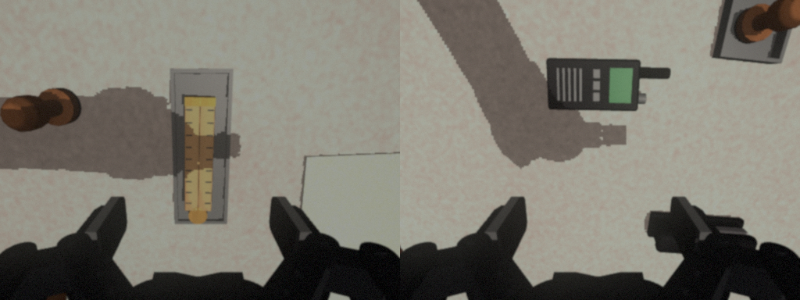

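Left: the rule is closed in its tray, spanning rows 97–222 against tray rows 68–222, so it may sit too near the hinge end. Right: the round stamp stands in its bay, and the radio casing is clear at (594,84) in the tile.

```bash
cat > m2.py <<'E'
from h import *
import pickle
R=pickle.load(open("R.pkl","rb")); m2=pickle.load(open("r1.pkl","rb"))
im=cv2.imread("pics/radio1.png"); g=im.max(2); S=cv2.cvtColor(im,cv2.COLOR_BGR2HSV)
b=((g<55)|((S[:,:,0]>45)&(S[:,:,0]<90)&(S[:,:,1]>100))).astype(np.uint8)
b=cv2.morphologyEx(b,cv2.MORPH_CLOSE,np.ones((9,9)))
w=blob(b,(250,108),40); print("radio whole",*rect(cast(m2,w[:,0],20)))
c=blob(cv2.morphologyEx(b,cv2.MORPH_OPEN,np.ones((31,31))),(248,108),40); R["casing"]=rect(cast(m2,c[:,0],28)); print("casing",*R["casing"])
pickle.dump(R,open("R.pkl","wb"))
E
python3 m2.py; python3 - <<'E'
from h import *
import pickle
R=pickle.load(open("R.pkl","rb")); xy,_,_,a=R["rule_tray"]
# pose of the wrist camera at 'ruleplaced': TCP over the tray at z=130
w=camera_model("wrist"); Rt=Rot.from_quat(monitor.get_orientation()).as_matrix(); p=monitor.get_tool_pos()
Cc=Rt.T@(-w["R"].T@w["t"]-p); Cr=Rt.T@w["R"].T
for s in (0,np.pi):
    Rn=Rot.from_quat(down(a+np.pi/2+s)).as_matrix(); c=Rn@Cc+[*xy,130]; M=dict(camera_matrix=w["camera_matrix"],R=(Rn@Cr).T); M["t"]=-M["R"]@c
    print(a, "tip/hinge end z24",cast(M,[(256,124),(254,284)],24)[:,:2]-xy, "tray ends z8",cast(M,[(256,88),(256,285)],8)[:,:2]-xy,"sides",cast(M,[(220,200),(295,200)],8)[:,:2]-xy)
E
```

```text
radio whole [ 444.96691895 -319.59677124] 134.36508178710938 53.20604705810547 -0.008723497
casing [ 403.37017822 -319.03604126] 51.511878967285156 48.124942779541016 1.5669502
-1.5124427 tip/hinge end z24 [[ -0.73614338  58.72710694]
 [  5.64857109 -71.85660255]] tray ends z8 [[ -2.12999651  83.61756808]
 [  8.15357135 -82.9570482 ]] sides [[-26.29547369  -4.95360244]
 [ 35.21984085  -1.32436073]]
-1.5124427 tip/hinge end z24 [[  0.73614813 -58.72710688]
 [ -5.6485769   71.85660209]] tray ends z8 [[  2.13000327 -83.61756791]
 [ -8.15357805  82.95704754]] sides [[ 26.29547329   4.95360456]
 [-35.21984096   1.32435788]]
```

```bash
python3 -c "
import cv2
i=cv2.imread('pics/ruleplaced.png')[70:310,190:330]; cv2.imwrite('pics/rc.png',cv2.resize(i,None,fx=2.4,fy=2.4,interpolation=cv2.INTER_CUBIC))"
```

```text
(no output)
```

View pics/rc.png

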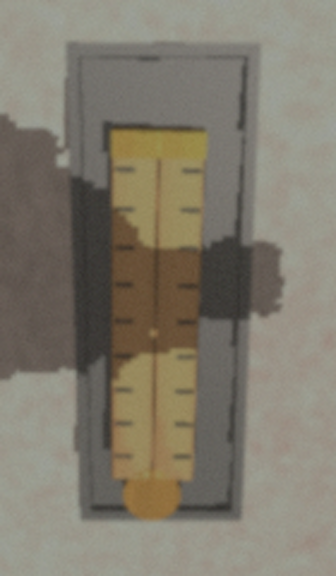

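Zoomed, the rule lies closed and flat on the floor, inside all four walls; its ends sit at about +59 and −72 mm, so it is about 3 mm off centre lengthwise. The radio measures 134 x 53 mm, matching its size. Radio next.

```bash
python3 - <<'E'
from h import *
import pickle
R=pickle.load(open("R.pkl","rb"))
ra=-.009; c=np.array([445-17.5,-319.6]); 
pick(c,28,ra+np.pi/2)
rt=Rot.from_quat(monitor.get_orientation()).as_matrix().T@[np.cos(ra),np.sin(ra),0]
xy,_,_,a=R["radio_tray"]
_,o=at(xy,130,a+np.pi/2); u=(Rot.from_quat(o).as_matrix()@rt)[:2]; print("radio x will be",u)
place(xy-17.5*u,33,a+np.pi/2)
i1,_=snap("wrist","radio2")
ctrl.goto([443,35,180],list(down(0))); ctrl.wait(.3)
i2,m=snap("wrist","sq1")
S=cv2.cvtColor(i2,cv2.COLOR_RGB2HSV); b=blob((S[:,:,1]>110)&(S[:,:,2]>20),(253,105),40)
if b is not None: R["square"]=rect(cast(m,b[:,0],40)); print("square",*R["square"],cv2.contourArea(b))
pickle.dump(R,open("R.pkl","wb"))
cv2.imwrite("pics/t3.png",np.hstack([cv2.resize(i[:,:,::-1],(400,300)) for i in (i1,i2)]))
E
```

```text
grip 0.6132083672378179 66.88875675201416 [ 428.21738223 -320.1896528    29.20809009]
lifted 0.6123465040161636 [ 0.43198774  0.02995569 -3.11155706] 27.9917
radio x will be [-0.0813311   0.99668574]
placed [-0.04106094  0.76794241  2.00554469] [610.62834204 -27.06148434  33.25440018]
32.25
square [447.80319214 107.7517395 ] 31.525537490844727 31.11182403564453 -0.3821782 1410.5
```

View pics/t3.png

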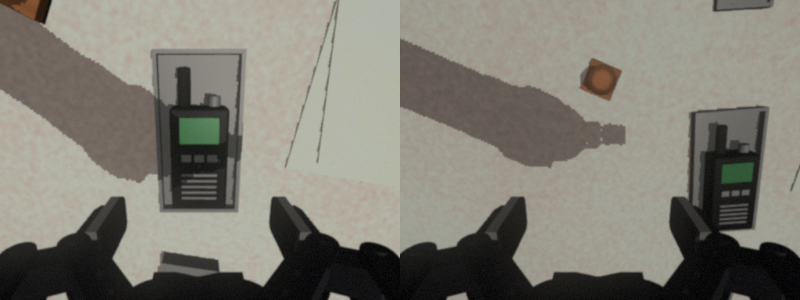

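The radio lies face up inside its tray. The square stamp is seen from directly above at tile (601,79).

```bash
python3 - <<'E'
from h import *
import pickle
R=pickle.load(open("R.pkl","rb"))
xy,_,_,a=R["stamp_tray"]; d=np.array([np.cos(a),np.sin(a)])
pick(R["square"][0],55,-.1,150)
place(xy+32*d,60,a-np.pi/2,150)
ctrl.goto([xy[0]-70,xy[1],180],list(down(-np.pi/2)) if Rot.from_quat(down(-np.pi/2)).as_matrix()[0,0]>0 else list(down(np.pi/2))); ctrl.wait(.3)
i1,m=snap("wrist","fin1")
R["m1"]=m
ctrl.goto([609-70,-10,180],monitor.get_orientation()); ctrl.wait(.3); i2,R["m2"]=snap("wrist","fin2"); print(monitor.get_clock())
pickle.dump(R,open("R.pkl","wb"))
cv2.imwrite("pics/t4.png",np.hstack([cv2.resize(i[:,:,::-1],(400,300)) for i in (i1,i2)]))
E
```

```text
grip 0.301568829961902 58.85480508673936 [447.98443152 107.95373911  55.48255048]
lifted 0.300941219463205 [-0.65428385 -0.33437161 -0.45354603] 36.375
placed [-0.03796211  0.02494841 -1.04852399] [ 608.0461148  -194.56376721   59.9861454 ]
40.7
43.3667
```

View pics/t4.png

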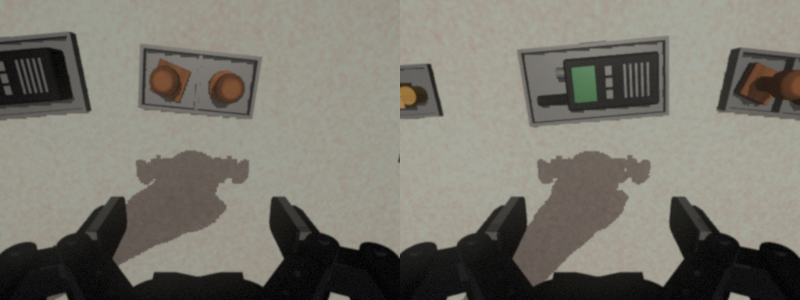

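Both stamps stand upright, one in each bay (tile (168,80) and (230,88)). The radio spans columns 538–659 in tray columns 519–668, about 6 mm off centre and within tolerance. Handing in.

```bash
python3 -c "
from cell import *
print(job_done(), monitor.get_clock())"
```

```text
the job is handed in; nothing more can be done
the job is handed in; nothing more can be done
```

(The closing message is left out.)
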